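Load the changeover nests by shape

ROBOT

A 6-joint arm with a two-finger parallel gripper is mounted at the origin on the work surface. World frame = base frame: x ahead of the robot, y to its left, z up, the work surface at z = 0. Lengths are in m, angles in rad, forces in N, time in s.
With the tool pointing down it reaches from about 0.3 to 0.775 m from the base axis. Payload 14.6 kg.
Tool frame: the origin (TCP) lies midway between the tips of the shut fingers; the grasp point (between the pads) lies 19 mm behind it (ctrl.grip_depth is the z of the grasp point in the tool frame, in m); z points along the fingers, y is the line along which they close (so a half turn about z gives the same grasp; the last joint's range is limited). The gripper opens to 94 mm and grips with 3 to 60 N. Pads are 16 mm wide; open, the fingers measure 119 mm over their backs; the gripper's body (75 mm by 177 mm) begins 78 mm behind the grasp point.
Start: joints at [1.105, 0.3, 1.521, -0, 1.321, -0.067], TCP at [0.214, 0.507, 0.205] pointing down, gripper open.
Joint ranges: [-3.03, 3.03], [-0.79, 2.21], [0.23, 2.52], [-1.04, 4.18], [0, 3.07], [-2.55, 2.55]. Speed limits (rad/s): [2.22, 2.22, 2.57, 3.14, 3.14, 3.14].

INTERFACE

Orientations are given as [roll, pitch, yaw] about the fixed x, y, z axes, in that order (R = Rz(yaw) Ry(pitch) Rx(roll)).
In Python, from station import ctrl gives the robot as it stands. The module is installed in compiled form; this text tells all that it offers.
- The arm moves only by the tool carry_out, never from a script. Its argument "commands" is a list of rows, each a list of 3 entries, a list of its own where there are three numbers: the closure, from 0 (fully open) to 1 (shut), then the shift along the tool's x, y, z in mm, then the turn, a rotation vector about the tool's x, y, z in rad. In form: [[gripper, [tx, ty, tz], [wx, wy, wz]], ...]. A call has 1 to 10 rows; each row shifts and turns the commanded pose from where the row before left it, along the tool's axes as they then stand; what a row does not reach is not made up. A row lasts 1/8 s, in which the tool goes at most 62.5 mm and 10.7 degrees, less where a joint would pass 70% of its speed; a pose out of reach is approached as far as the arm can. A call with a gripper value outside its range is refused whole. The fingers move at their own pace and stop on an object; "squeeze" is the grip in N (left out, the last holds). Time passes only in rows, so rows that do not move let the fingers close. It gives the time, the measured TCP pose, the force, the opening and the grip force at its end, in the units of the state.
- ctrl.get_obs(): the state, without advancing time (a new reading comes with each control period).
- ctrl.camera(name): name is "scene" or "side" or "wrist"; returns a dict with "img" (420x560x3 uint8, blue, green, red), "camera_matrix" (3x3 intrinsics, pixels), "k1" (the pictures are not rectified: a ray, as slopes to the right and down, at radius r is drawn at 1 + k1 r^2 times it, then the intrinsics apply), "rvec" (rotation vector, rad) and "tvec" (3), from world to camera coordinates, as OpenCV has them. Camera axes: x right, y down, z forward; pixel columns grow to the right and rows downward; lengths in m; the calibration is good to about 2 mm. A picture is of the moment at which its call begins. There is no depth.
- ctrl.hand_in(): hands the job in; it is judged then, once.
Trained networks look in the newest picture that a camera, given by its name, has taken for a name from the list of things; names that differ only in an ending like _2 or _b are one class to them, and where a whole thing is asked for, a point or a joint stands for the part that bears it (a point fixed in the world has none). Each returns a list of dicts, best first, with "score" (0 to 1); they miss things now and then, are a little off and sometimes report something else, mostly with a low value. They report only what shows in the picture. A call takes as long as a camera call. They do not tell look-alikes from the thing itself.
- ctrl.outline_of(thing, camera): "region" (420x560 bool, what is visible of it).
- ctrl.place_of(thing, camera): "at" ([x, y, z] in m, in world coordinates, good to about 4 mm: a listed point, or the origin of a listed thing).
The state is a dict: "time_s": time; "qpos": joint angles; "joint_vel": joint speeds; "tau": joint torques, N m; "ee_pos": TCP position; "eef_rot": TCP orientation; "force": force on the tool from outside, world axes, zero at the start; "moment": the same for the moment, N m; "grip_width": finger opening in m; "grip_force": force on a finger pad.
Only numpy, scipy, OpenCV 4.12 (cv2) and the standard library are available. Lean on these libraries where they do the work, as an engineer would, in place of code of your own. Each camera call takes 0.05 s, during which the arm holds its last target. There are 200 camera calls.

TASK

Set up the changeover carrier for the stencil printer: take the leftover straight bar out of the T-shaped nest and put it down in the bare place (the black rubber pad) in the steel tray, then pick the L, T and Z blocks out of the tray and set each one gently, without dropping it, fully home and flat in the nest of its own shape. Leave the opposite-hand L block, the jar and everything else on the bench where they are.

Things in the scene. Friction and masses are not known exactly. Their poses are not given: they have to be found in the camera images.
- part_L_c (a point): L-shaped block, 0.4 kg. Aluminium, 44 mm tall, upright sides, on its flat base somewhere in the tray. Site: centre of its 90 x 60 mm outline, 22 mm over the base; x along the 90, y along the 60, z up. Limbs 26 mm wide; in mm about that point: long limb x -45..45, y -30..-4; short limb x 19..45, y -4..30. Centre of mass (9, -9).
- part_T_c (a point): T-shaped block, 0.4 kg. Aluminium, 44 mm tall, upright sides, on its flat base somewhere in the tray. Site: centre of its 90 x 60 mm outline, 22 mm over the base; x along the 90, y along the 60, z up. Limbs 26 mm wide; in mm about that point: cross bar x -45..45, y 4..30; stem x -13..13, y -30..4. Centre of mass (0, 9).
- part_Z_c (a point): Z-shaped block, 0.42 kg, the same after a half turn. Aluminium, 44 mm tall, upright sides, on its flat base somewhere in the tray. Site: centre of its 90 x 60 mm outline, 22 mm over the base; x along the 90, y along the 60, z up. Limbs 26 mm wide; in mm about that point: middle x -13..13, y -30..30; arms x -45..-13, y 4..30 and x 13..45, y -30..-4.
- bar_c (a point): Straight bar of the same aluminium, 88 x 26 x 44 mm tall, 0.28 kg, left from the last job: it stands in the cross-bar part of the T-shaped pocket. Site: its centre, 22 mm over its base; x along the 88 mm, z up.
- nest_L_seat (a point): Fixed white nest plate (black pocket floor) 116 x 86 mm, 22 mm high, with a pocket 12 mm deep of the shape of the L block, 2 mm wider all round, rim rounded at 4 mm as a lead-in; a seated block stands 32 mm proud. Site: on the pocket floor, 10 mm over the bench, under the seated block's own point and with the same axes. The three nests stand in a row 120 mm apart, in any order, short sides together, on a carrier plate left or right of the tray.
- nest_T_seat (a point): Fixed white nest plate (black pocket floor) 116 x 86 mm, 22 mm high, with a pocket 12 mm deep of the shape of the T block; the bar stands in it at the start. Sizes, fit and point as for the L nest.
- nest_Z_seat (a point): Fixed white nest plate (black pocket floor) 116 x 86 mm, 22 mm high, with a pocket 12 mm deep of the shape of the Z block (fits either way round). Sizes, fit and point as for the L nest.
- tray_floor (a point): Fixed blue-painted steel tray, 250 mm (x) by 370 mm (y), walls 3 mm thick, 15 mm high over the bench, left or right of the nests. Site: centre of its floor, 3 mm over the bench; z up. The things in it stand in two rows of three places about 118 mm apart.
- pad_top (a point): Thin black rubber pad, 100 (x) x 45 (y) x 2 mm, fixed on the tray floor: it marks the one empty place, the spot for the bar. Site: centre of its top face.
- other_hand_c (a point): Bystander in the tray: opposite-hand L block, the mirror image of the L (long limb x -45..45, y -30..-4; short limb x -45..-19, y -4..30, mm), same metal and height; fits no nest. Site: centre of the outline, half-way up.
- jar_c (a point): Bystander in the tray: white solder-paste jar, 62 mm across and 62 mm tall. Site: its centre.
- flux_c (a point): Bystander beyond the gap between tray and nests: upright clear flux bottle, 38 mm across, 100 mm tall. Site: its centre.
- reel: Bystander at the far side: blue tape reel lying flat, 120 mm across, 14 mm thick. Origin: centre of its underside.
- squeegee: Bystander at the far side: aluminium squeegee, 160 mm long (y), 38 mm tall. Origin: under its centre.
- driver_grip (a point): Bystander at the far side: screwdriver lying on the bench. Site: on its handle.
Things that resemble listed ones, but are neither listed nor needed, are in the scene too. Leave any purple look-alike of the part that bears part_T_c alone.

How it is judged:
At the end, for the whole second after the job is handed in: Each of the L, T and Z blocks in its own nest: within 5 mm in plan, base within 3.5 mm of the pocket floor, tilt under 0.05 rad, aligned within 0.1 rad. The bar on the rubber pad (centre within 40 mm of the pad centre in plan, under 30 mm over the tray floor). All released and at rest (horizontal distance between part_L_c and nest_L_seat below 0.005 m and z of part_L_c in the frame of nest_L_seat below 0.0255 m and angle between each of part_L_c, part_T_c, part_Z_c's own z axis and vertical below 0.05 rad and angle between the x axis of part_L_c and the x axis of nest_L_seat, either way round below 0.1 rad and linear speed of each of part_L, part_T, part_Z, bar below 0.02 m/s and horizontal distance between part_T_c and nest_T_seat below 0.005 m and z of part_T_c in the frame of nest_T_seat below 0.0255 m and angle between the x axis of part_T_c and the x axis of nest_T_seat, either way round below 0.1 rad and horizontal distance between part_Z_c and nest_Z_seat below 0.005 m and z of part_Z_c in the frame of nest_Z_seat below 0.0255 m and angle between the x axis of part_Z_c and the x axis of nest_Z_seat, either way round below 0.1 rad and horizontal distance between bar_c and pad_top below 0.04 m and z of bar_c in the frame of tray_floor below 0.03 m); the robot touches nothing.
It fails at once if a block drops or is slammed into its nest (faster than 0.5 m/s within 40 mm of its seat) ((horizontal distance between part_L_c and nest_L_seat below 0.04 m and z of part_L_c in the frame of nest_L_seat below 0.06 m and linear speed of part_L above 0.5 m/s) or (horizontal distance between part_T_c and nest_T_seat below 0.04 m and z of part_T_c in the frame of nest_T_seat below 0.06 m and linear speed of part_T above 0.5 m/s) or (horizontal distance between part_Z_c and nest_Z_seat below 0.04 m and z of part_Z_c in the frame of nest_Z_seat below 0.06 m and linear speed of part_Z above 0.5 m/s)).
It fails at once if the opposite-hand L block or the jar is moved by more than 30 mm (distance of any of other_hand_c, jar_c from where it was at the start of the episode above 0.03 m).
It fails at once if the flux bottle, reel, squeegee or screwdriver is moved by more than 30 mm (distance of any of flux_c, reel, squeegee, driver_grip from where it was at the start of the episode above 0.03 m).
It also fails if it takes over 72 s, if anything falls off the work surface, if the arm or the gripper's body presses on something with over 40 N, if the wrist force passes 120 N, or if a joint passes its speed limit or range.

## Working session

There is one attempt and no reset: what is moved stays moved. The work goes in short steps, Python scripts to look and compute and a tool call to move; the robot and the scene stay as the last step left them, time stands still between calls to the robot, and variables do not carry over. Pictures are saved under pics/ and viewed, at most 10 in all, crops included, and the job is handed in when it is done.

Besides the shell and the picture viewer there is one more tool, called after "Call:" as name([rows], argument=value, ...), one row to a line, values as JSON. carry_out: Moves the arm, as the interface text tells. Its arguments: {"type":"object","properties":{"commands":{"type":"array","items":{"type":"array"}},"squeeze":{"type":"number"}},"required":["commands"]}

```bash
mkdir -p pics; cat > h.py <<'E'
import numpy as np, cv2
from station import ctrl
N=["part_L_c","part_T_c","part_Z_c","bar_c","nest_L_seat","nest_T_seat","nest_Z_seat","tray_floor","pad_top","other_hand_c","jar_c","flux_c"]
def ray(c,uv):
    K=c["camera_matrix"];k=np.float64(c["k1"]).ravel()[0]
    p=cv2.undistortPoints(np.float64(uv).reshape(-1,1,2),K,np.array([k,0,0,0,0.]))[:,0]
    R=cv2.Rodrigues(np.float64(c["rvec"]))[0];t=np.float64(c["tvec"]).ravel()
    return -R.T@t,(R.T@np.c_[p,np.ones(len(p))].T).T
def onz(c,uv,z):
    o,d=ray(c,uv);return o+d*((z-o[2])/d[:,2])[:,None]
def proj(c,P):
    return cv2.projectPoints(np.float64(P).reshape(-1,1,3),np.float64(c["rvec"]),np.float64(c["tvec"]),c["camera_matrix"],np.array([np.float64(c["k1"]).ravel()[0],0,0,0,0.]))[0][:,0]
E
python3 - <<'E'
from h import *
np.set_printoptions(precision=3,suppress=True)
for cam in("scene","side"):
    c=ctrl.camera(cam);cv2.imwrite(f"pics/{cam}0.png",c["img"])
    print(cam,-cv2.Rodrigues(np.float64(c["rvec"]))[0].T@np.float64(c["tvec"]).ravel())
    for n in N:
        print(n,[(round(r["score"],2),np.round(r["at"],3).tolist()) for r in ctrl.place_of(n,cam)[:3]])
E
```

```text
scene [ 0.977 -0.402  0.933]
part_L_c [(0.85, [0.48, 0.124, 0.024])]
part_T_c [(0.95, [0.318, 0.265, 0.024]), (0.87, [0.486, 0.246, 0.023])]
part_Z_c [(0.68, [0.6, 0.243, 0.026])]
bar_c [(0.8, [0.463, -0.244, 0.029]), (0.55, [0.484, -0.118, 0.01])]
nest_L_seat [(0.91, [0.486, -0.121, 0.007])]
nest_T_seat [(0.87, [0.48, -0.244, 0.012])]
nest_Z_seat [(0.81, [0.471, -0.36, 0.01])]
tray_floor [(0.79, [0.545, 0.241, 0.004])]
pad_top [(0.65, [0.598, 0.124, 0.006])]
other_hand_c [(0.7, [0.49, 0.364, 0.028])]
jar_c [(0.97, [0.609, 0.36, 0.036]), (0.25, [0.462, -0.245, 0.031])]
flux_c [(0.7, [0.729, 0.022, 0.05])]
side [ 0.209 -0.645  0.778]
part_L_c [(0.89, [0.48, 0.12, 0.023])]
part_T_c [(0.8, [0.485, 0.249, 0.026]), (0.75, [0.32, 0.269, 0.021])]
part_Z_c [(0.6, [0.604, 0.24, 0.023])]
bar_c [(0.94, [0.459, -0.242, 0.031])]
nest_L_seat [(0.74, [0.728, 0.027, 0.049]), (0.57, [0.484, -0.124, 0.008])]
nest_T_seat [(0.65, [0.48, -0.241, 0.011])]
nest_Z_seat [(0.95, [0.474, -0.362, 0.01])]
tray_floor [(0.83, [0.543, 0.247, 0.002])]
pad_top [(0.72, [0.599, 0.125, 0.005])]
other_hand_c [(0.94, [0.492, 0.366, 0.022])]
jar_c [(0.57, [0.616, 0.362, 0.033])]
flux_c [(0.83, [0.729, 0.03, 0.05]), (0.59, [0.768, -0.151, 0.013]), (0.25, [0.472, -0.366, 0.01])]
```

View pics/scene0.png

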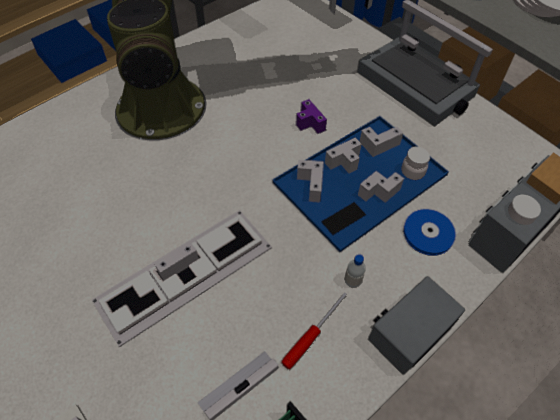

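View pics/side0.png

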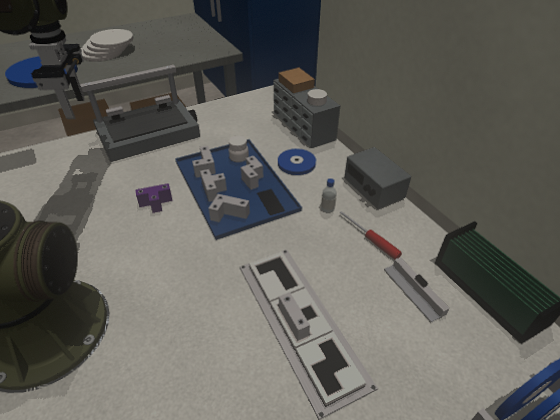

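The scene picture shows the tray with L at (311,178), T at (345,153), Z at (381,184), the pad at (345,218), the mirror L at (381,138) and the jar at (416,163). The nests run Z (135,300), T with the bar (180,265), L (232,240). The purple look-alike at (311,117) and the side view agree with this layout. Next I'll fit the poses to the outlines.

```bash
cat > fit.py <<'E'
from h import *
from scipy.optimize import minimize
P={"part_L_c":[(-45,-30),(45,-30),(45,30),(19,30),(19,-4),(-45,-4)],
"part_T_c":[(-45,30),(-45,4),(-13,4),(-13,-30),(13,-30),(13,4),(45,4),(45,30)],
"part_Z_c":[(-45,30),(-45,4),(-13,4),(-13,-30),(45,-30),(45,-4),(13,-4),(13,30)],
"bar_c":[(-44,-13),(44,-13),(44,13),(-44,13)],"pad_top":[(-50,-22.5),(50,-22.5),(50,22.5),(-50,22.5)]}
P={k:np.float64(v)/1e3 for k,v in P.items()}
S=4
def grow(poly,d):  # rectilinear offset
    A=sum(np.cross(np.r_[poly[i-1],0],np.r_[poly[i],0])[2] for i in range(len(poly)))
    q=poly if A>0 else poly[::-1]; o=[]
    for i in range(len(q)):
        a=q[i]-q[i-1];b=q[(i+1)%len(q)]-q[i];a=a/np.linalg.norm(a);b=b/np.linalg.norm(b)
        o.append(q[i]+d*(np.array([a[1],-a[0]])+np.array([b[1],-b[0]])))
    return np.array(o)
def at(poly,x,y,w,z):
    c,s=np.cos(w),np.sin(w);return np.c_[poly@np.array([[c,s],[-s,c]])+[x,y],np.full(len(poly),z)]
def fillp(c,pts,box):
    m=np.zeros(((box[3]-box[1])*S,(box[2]-box[0])*S),np.uint8)
    for p in pts:
        q=(proj(c,p)+.5-np.array(box[:2]))*S
        cv2.fillPoly(m,[np.round(q*16).astype(np.int32)],1,shift=4)
    return m
def prism(c,poly,x,y,w,z,h,box):
    a=at(poly,x,y,w,z);b=at(poly,x,y,w,z+h);n=len(poly)
    return fillp(c,[a,b]+[np.array([a[i-1],a[i],b[i],b[i-1]]) for i in range(n)],box)
def pocket(c,poly,x,y,w,z,h,box):
    g=grow(poly,.002);return fillp(c,[at(g,x,y,w,z)],box)&fillp(c,[at(grow(poly,.004),x,y,w,z+h)],box)
def fit(obs,model,poly,p0,h,yaws,zfree=True):
    # obs: list of (cam, mask)
    data=[]
    for c,m in obs:
        ys,xs=np.nonzero(m);b=(max(xs.min()-12,0),max(ys.min()-12,0),min(xs.max()+13,560),min(ys.max()+13,420))
        data.append((c,b,cv2.resize(m[b[1]:b[3],b[0]:b[2]].astype(np.uint8),None,fx=S,fy=S,interpolation=cv2.INTER_NEAREST)))
    def cost(v):
        z=v[3] if zfree else p0[2];t=0
        for c,b,m in data:
            k=model(c,poly,v[0],v[1],v[2],z,h,b);t+=1-(k&m).sum()/max((k|m).sum(),1)
        return t/len(data)
    best=None;rs=[]
    for w in yaws:
        v=np.array([p0[0],p0[1],w,p0[2]][:4 if zfree else 3]);n=len(v)
        s=np.vstack([v]+[v+np.eye(n)[i]*[.006,.006,.12,.005][i] for i in range(n)])
        r=minimize(cost,v,method="Nelder-Mead",options=dict(initial_simplex=s,xatol=1e-4,fatol=1e-4,maxfev=160));rs.append((round(r.fun,3),np.round(r.x,4).tolist()))
    return sorted(rs)
def dark(c,xy,half=.065):
    # dark pixels on the nest at xy (row frame not needed): pixels within 45 mm
    g=cv2.cvtColor(c["img"],cv2.COLOR_BGR2GRAY);v,u=np.mgrid[:420,:560]
    p=onz(c,np.c_[u.ravel(),v.ravel()],.013);d=np.hypot(p[:,0]-xy[0],p[:,1]-xy[1]).reshape(g.shape)
    return (g<70)&(d<.058)
E
cat > m1.py <<'E'
from fit import *
cs={n:ctrl.camera(n) for n in("scene","side")}
Y=np.arange(8)*np.pi/4
p0={"part_L_c":(.48,.122,.003),"part_T_c":(.486,.247,.003),"part_Z_c":(.602,.242,.003),"bar_c":(.461,-.243,.01)}
for n,p in p0.items():
    o=[]
    for k,c in cs.items():
        R=ctrl.outline_of(n,k)
        if not R: continue
        t=proj(c,[(p[0],p[1],p[2]+.022)])[0]
        r=min(R,key=lambda r:np.hypot(*(np.argwhere(r["region"]).mean(0)[::-1]-t)));o.append((c,r["region"]))
    print(n,len(o),fit(o,prism,P[n],p,.044,Y[:4] if n in("part_Z_c","bar_c") else Y)[:2])
for n,p in {"L":(.485,-.122,.01),"Z":(.473,-.361,.01)}.items():
    o=[(c,dark(c,p)) for c in cs.values()];print("nest",n,[m.sum() for _,m in o],fit(o,pocket,P[f"part_{n}_c"],p,.012,np.pi/2*np.array([1,-1]))[:2])
E
time python3 m1.py
```

```text
part_L_c 2 [(np.float64(0.086), [0.4792, 0.1217, 2.3083, 0.0061]), (np.float64(0.086), [0.4798, 0.1212, 2.3078, 0.0071])]
part_T_c 2 [(np.float64(0.067), [0.4866, 0.245, 1.412, 0.0063]), (np.float64(0.068), [0.4864, 0.2452, 1.4241, 0.0062])]
part_Z_c 2 [(np.float64(0.058), [0.6042, 0.2415, 1.6258, 0.0069]), (np.float64(0.058), [0.6043, 0.2416, -1.5145, 0.0069])]
bar_c 2 [(np.float64(0.091), [0.4625, -0.2432, 1.5128, 0.0131]), (np.float64(0.092), [0.4628, -0.2428, 1.5091, 0.0131])]
nest L [np.int64(675), np.int64(531)] [(np.float64(0.133), [0.4859, -0.1225, 1.5152, 0.0167]), (np.float64(0.459), [0.5186, -0.1237, -1.6321, 0.0163])]
nest Z [np.int64(854), np.int64(1035)] [(np.float64(0.126), [0.4729, -0.3619, -1.6262, 0.0167]), (np.float64(0.126), [0.4729, -0.3619, 1.5154, 0.0167])]
real	0m6.231s
user	0m4.746s
sys	0m0.114s
```

```bash
cat > plan.py <<'E'
import sys
from h import *
from scipy.spatial.transform import Rotation as Ro
def yaw(o): 
    r=Ro.from_euler("xyz",np.ravel(o["eef_rot"])) if np.size(o["eef_rot"])==3 else Ro.from_matrix(o["eef_rot"]);X=r.as_matrix()[:,0];return np.arctan2(X[1],X[0])
def plan(o,x,y,z,w,vmax=50,wmax=.17):
    p=np.array(o["ee_pos"]);y0=yaw(o);d=(w-y0+np.pi/2)%np.pi-np.pi/2
    dp=(np.array([x,y,z])-p)*1e3;n=max(1,int(np.ceil(max(np.linalg.norm(dp)/vmax,abs(d)/wmax))));out=[]
    for i in range(n):
        a=y0+d*i/n;s=dp/n;out.append([[round(s[0]*np.cos(a)+s[1]*np.sin(a),1),round(s[0]*np.sin(a)-s[1]*np.cos(a),1),round(-s[2],1)],[0,0,round(-d/n,4)]])
    print("yaw",round(y0,4),"dp",np.round(dp,1),"turn",round(d,3),"rows",n);[print(r) for r in out]
if __name__=="__main__":
    o=ctrl.get_obs();print({k:np.round(o[k],4).tolist() for k in("time_s","ee_pos","eef_rot","qpos","force","grip_width","grip_force")})
    plan(o,*map(float,sys.argv[1:5]))
E
python3 plan.py .463 -.243 .20 1.515
```

```text
{'time_s': 1.8, 'ee_pos': [0.2136, 0.5068, 0.2055], 'eef_rot': [3.1416, 0.0, 2.7428], 'qpos': [1.1054, 0.2999, 1.521, 0.0, 1.3207, -0.0666], 'force': [-0.3707, 0.4651, -0.7091], 'grip_width': 0.0937, 'grip_force': 0.0}
yaw 2.7428 dp [ 249.4 -749.8   -5.5] turn -1.228 rows 16
[[np.float64(-32.6), np.float64(-37.1), np.float64(0.3)], [0, 0, np.float64(0.0767)]]
[[np.float64(-35.3), np.float64(-34.5), np.float64(0.3)], [0, 0, np.float64(0.0767)]]
[[np.float64(-37.9), np.float64(-31.7), np.float64(0.3)], [0, 0, np.float64(0.0767)]]
[[np.float64(-40.2), np.float64(-28.7), np.float64(0.3)], [0, 0, np.float64(0.0767)]]
[[np.float64(-42.3), np.float64(-25.6), np.float64(0.3)], [0, 0, np.float64(0.0767)]]
[[np.float64(-44.1), np.float64(-22.2), np.float64(0.3)], [0, 0, np.float64(0.0767)]]
[[np.float64(-45.7), np.float64(-18.8), np.float64(0.3)], [0, 0, np.float64(0.0767)]]
[[np.float64(-47.0), np.float64(-15.2), np.float64(0.3)], [0, 0, np.float64(0.0767)]]
[[np.float64(-48.0), np.float64(-11.6), np.float64(0.3)], [0, 0, np.float64(0.0767)]]
[[np.float64(-48.8), np.float64(-7.9), np.float64(0.3)], [0, 0, np.float64(0.0767)]]
[[np.float64(-49.2), np.float64(-4.1), np.float64(0.3)], [0, 0, np.float64(0.0767)]]
[[np.float64(-49.4), np.float64(-0.3), np.float64(0.3)], [0, 0, np.float64(0.0767)]]
[[np.float64(-49.3), np.float64(3.5), np.float64(0.3)], [0, 0, np.float64(0.0767)]]
[[np.float64(-48.9), np.float64(7.2), np.float64(0.3)], [0, 0, np.float64(0.0767)]]
[[np.float64(-48.2), np.float64(10.9), np.float64(0.3)], [0, 0, np.float64(0.0767)]]
[[np.float64(-47.2), np.float64(14.6), np.float64(0.3)], [0, 0, np.float64(0.0767)]]
```

Call:
carry_out([
  [0, [-32.6, -37.1, 0.3], [0, 0, 0.0767]],
  [0, [-35.3, -34.5, 0.3], [0, 0, 0.0767]],
  [0, [-37.9, -31.7, 0.3], [0, 0, 0.0767]],
  [0, [-40.2, -28.7, 0.3], [0, 0, 0.0767]],
  [0, [-42.3, -25.6, 0.3], [0, 0, 0.0767]],
  [0, [-44.1, -22.2, 0.3], [0, 0, 0.0767]],
  [0, [-45.7, -18.8, 0.3], [0, 0, 0.0767]],
  [0, [-47, -15.2, 0.3], [0, 0, 0.0767]],
  [0, [-48, -11.6, 0.3], [0, 0, 0.0767]],
  [0, [-48.8, -7.9, 0.3], [0, 0, 0.0767]],
], squeeze=40)

```text
time_s: 3.05
ee_pos: [0.3701, 0.0366, 0.2027]
eef_rot: [3.141, 0.0, 1.973]
force: [0.8, 0.5, -0.6]
grip_width: 0.0938
grip_force: 0.0
```

Call:
carry_out([
  [0.3, [-49.2, -4.1, 0.3], [0, 0, 0.0767]],
  [0.4, [-49.4, -0.3, 0.3], [0, 0, 0.0767]],
  [0.4, [-49.3, 3.5, 0.3], [0, 0, 0.0767]],
  [0.4, [-48.9, 7.2, 0.3], [0, 0, 0.0767]],
  [0.4, [-48.2, 10.9, 0.3], [0, 0, 0.0767]],
  [0.4, [-47.2, 14.6, 0.3], [0, 0, 0.0767]],
  [0.4, [0, 0, 0], [0, 0, 0]],
  [0.4, [0, 0, 0], [0, 0, 0]],
])

```text
time_s: 4.05
ee_pos: [0.4632, -0.2426, 0.2005]
eef_rot: [-3.141, -0.0, 1.516]
force: [0.7, 1.0, -1.1]
grip_width: 0.0563
grip_force: 0.0
```

```bash
python3 - <<'E'
from h import *
c=ctrl.camera("wrist");cv2.imwrite("pics/w1.png",c["img"])
print(-cv2.Rodrigues(np.float64(c["rvec"]))[0].T@np.float64(c["tvec"]).ravel())
E
python3 plan.py .463 -.243 .0275 1.515
```

```text
[ 0.46828999 -0.16375449  0.38018832]
{'time_s': 4.1, 'ee_pos': [0.4633, -0.2423, 0.2007], 'eef_rot': [-3.1415, -0.0002, 1.5167], 'qpos': [-0.5519, 0.2435, 1.6039, 0.0001, 1.2943, -0.4979], 'force': [0.2632, -0.0303, 0.5186], 'grip_width': 0.0565, 'grip_force': 0.0}
yaw 1.5167 dp [  -0.3   -0.7 -173.2] turn -0.002 rows 4
[[np.float64(-0.2), np.float64(-0.1), np.float64(43.3)], [0, 0, np.float64(0.0004)]]
[[np.float64(-0.2), np.float64(-0.1), np.float64(43.3)], [0, 0, np.float64(0.0004)]]
[[np.float64(-0.2), np.float64(-0.1), np.float64(43.3)], [0, 0, np.float64(0.0004)]]
[[np.float64(-0.2), np.float64(-0.1), np.float64(43.3)], [0, 0, np.float64(0.0004)]]
```

View pics/w1.png

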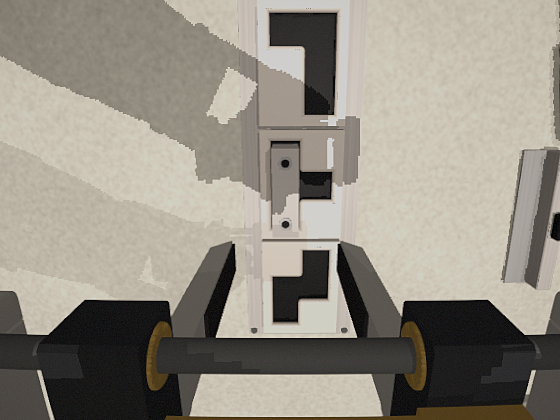

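The wrist view shows the L pocket near (302,62), the bar in the T nest near (285,190) with the stem at (316,186), and the Z pocket at (300,285). I'll fit these to cross-check the first measurement.

```bash
python3 - <<'E'
from fit import *
c=ctrl.camera("wrist");s=ctrl.camera("scene");d=ctrl.camera("side")
for n,p in {"L":(.486,-.1225,.01),"Z":(.473,-.362,.01)}.items():
    f=lambda cams:[(k,dark(k,p)) for k in cams]
    print(n,"wrist",fit(f([c]),pocket,P[f"part_{n}_c"],p,.012,[1.515],False))
    print(n,"scene+side z=.01",fit(f([s,d]),pocket,P[f"part_{n}_c"],p,.012,[1.515],False))
    print(n,"all z free",fit(f([c,s,d]),pocket,P[f"part_{n}_c"],p,.012,[1.515]))
r=ctrl.outline_of("bar_c","wrist")
if r: print("bar",fit([(c,r[0]["region"])],prism,P["bar_c"],(.4626,-.243,.01),.044,[1.515],False))
print(onz(c,[(301,172),(331,172),(331,199),(301,199)],.01))
E
```

```text
L wrist [(np.float64(0.031), [0.4869, -0.1206, 1.5195])]
L scene+side z=.01 [(np.float64(0.276), [0.4831, -0.1196, 1.5332])]
L all z free [(np.float64(0.161), [0.486, -0.1223, 1.515, 0.0168])]
Z wrist [(np.float64(0.154), [0.4734, -0.3651, 1.503])]
Z scene+side z=.01 [(np.float64(0.193), [0.4737, -0.3601, 1.5217])]
Z all z free [(np.float64(0.113), [0.4732, -0.3617, 1.5196, 0.0163])]
bar [(np.float64(0.034), [0.4622, -0.2424, 1.5108])]
[[ 0.48072281 -0.22951701  0.01      ]
 [ 0.51288449 -0.23125228  0.01      ]
 [ 0.51227423 -0.26118049  0.01      ]
 [ 0.47942965 -0.25938875  0.01      ]]
```

Call:
carry_out([
  [0.4, [0, 0, 40], [0, 0, 0]],
  [0.4, [0, 0, 40], [0, 0, 0]],
  [0.4, [0, 0, 40], [0, 0, 0]],
  [0.4, [0, 0, 20], [0, 0, 0]],
  [0.4, [0, 0, 0], [0, 0, 0]],
])

```text
time_s: 4.92
ee_pos: [0.4629, -0.2424, 0.0598]
eef_rot: [-3.14, -0.001, 1.516]
force: [0.9, 0.5, 0.2]
grip_width: 0.0563
grip_force: 0.0
```

Call:
carry_out([
  [0.4, [0, 0, 20], [0, 0, 0]],
  [0.4, [0, 0, 12], [0, 0, 0]],
  [0.4, [0, 0, 0], [0, 0, 0]],
  [0.9, [0, 0, 0], [0, 0, 0]],
  [0.9, [0, 0, 0], [0, 0, 0]],
  [0.9, [0, 0, 0], [0, 0, 0]],
  [0.9, [0, 0, 0], [0, 0, 0]],
  [0.9, [0, 0, 0], [0, 0, 0]],
])

```text
time_s: 5.92
ee_pos: [0.4634, -0.2431, 0.0289]
eef_rot: [-3.141, 0.0, 1.516]
force: [-3.4, -0.4, 5.6]
grip_width: 0.0259
grip_force: 40.0
```

Call:
carry_out([
  [0.9, [0, 0, -10], [0, 0, 0]],
  [0.9, [0, 0, -20], [0, 0, 0]],
  [0.9, [0, 0, -40], [0, 0, 0]],
  [0.9, [0, 0, -45], [0, 0, 0]],
  [0.9, [0, 0, 0], [0, 0, 0]],
])

```text
time_s: 6.55
ee_pos: [0.4647, -0.2437, 0.147]
eef_rot: [3.136, 0.003, 1.516]
force: [0.1, -0.3, -4.1]
grip_width: 0.0256
grip_force: 40.0
```

```bash
python3 plan.py .599 .125 .14 0.0
```

```text
{'time_s': 6.55, 'ee_pos': [0.4647, -0.2437, 0.147], 'eef_rot': [3.1363, 0.0028, 1.5156], 'qpos': [-0.5529, 0.2971, 1.6669, 0.0001, 1.1717, -0.4978], 'force': [0.1015, -0.3246, -4.0521], 'grip_width': 0.0256, 'grip_force': 39.9971}
yaw 1.5156 dp [134.3 368.7  -7. ] turn -1.516 rows 9
[[np.float64(41.7), np.float64(12.6), np.float64(0.8)], [0, 0, np.float64(0.1684)]]
[[np.float64(43.3), np.float64(5.5), np.float64(0.8)], [0, 0, np.float64(0.1684)]]
[[np.float64(43.6), np.float64(-1.9), np.float64(0.8)], [0, 0, np.float64(0.1684)]]
[[np.float64(42.6), np.float64(-9.1), np.float64(0.8)], [0, 0, np.float64(0.1684)]]
[[np.float64(40.5), np.float64(-16.2), np.float64(0.8)], [0, 0, np.float64(0.1684)]]
[[np.float64(37.2), np.float64(-22.7), np.float64(0.8)], [0, 0, np.float64(0.1684)]]
[[np.float64(32.9), np.float64(-28.6), np.float64(0.8)], [0, 0, np.float64(0.1684)]]
[[np.float64(27.6), np.float64(-33.7), np.float64(0.8)], [0, 0, np.float64(0.1684)]]
[[np.float64(21.6), np.float64(-37.9), np.float64(0.8)], [0, 0, np.float64(0.1684)]]
```

Call:
carry_out([
  [0.9, [41.7, 12.6, 0], [0, 0, 0.168]],
  [0.9, [43.3, 5.5, 0], [0, 0, 0.168]],
  [0.9, [43.6, -1.9, 0], [0, 0, 0.168]],
  [0.9, [42.6, -9.1, 0], [0, 0, 0.168]],
  [0.9, [40.5, -16.2, 0], [0, 0, 0.168]],
  [0.9, [37.2, -22.7, 0], [0, 0, 0.168]],
  [0.9, [32.9, -28.6, 0], [0, 0, 0.168]],
  [0.9, [27.6, -33.7, 0], [0, 0, 0.168]],
  [0.9, [21.6, -37.9, 0], [0, 0, 0.168]],
  [0.9, [0, 0, 0], [0, 0, 0]],
])

```text
time_s: 7.8
ee_pos: [0.5968, 0.1283, 0.1417]
eef_rot: [3.142, 0.002, 0.004]
force: [-1.1, -1.5, -3.2]
grip_width: 0.0258
grip_force: 40.0
```

```bash
python3 - <<'E'
from h import *
c=ctrl.camera("wrist");cv2.imwrite("pics/w2.png",c["img"])
for n in("pad_top","part_Z_c"):print(n,[(r["score"],np.round(r["at"],4)) for r in ctrl.place_of(n,"wrist")[:2]])
E
python3 plan.py .599 .125 .023 0.0
```

```text
pad_top []
part_Z_c [(0.6, array([0.5994, 0.245 , 0.0241])), (0.44, array([0.6107, 0.3638, 0.0336]))]
{'time_s': 7.95, 'ee_pos': [0.5966, 0.1252, 0.1426], 'eef_rot': [3.1412, 0.0017, 0.0048], 'qpos': [0.1469, 0.4871, 1.4117, -0.0002, 1.2446, 1.713], 'force': [-0.7315, -0.6967, -2.3314], 'grip_width': 0.0259, 'grip_force': 39.9971}
yaw 0.0048 dp [   2.4   -0.2 -119.6] turn -0.005 rows 3
[[np.float64(0.8), np.float64(0.1), np.float64(39.9)], [0, 0, np.float64(0.0016)]]
[[np.float64(0.8), np.float64(0.1), np.float64(39.9)], [0, 0, np.float64(0.0016)]]
[[np.float64(0.8), np.float64(0.1), np.float64(39.9)], [0, 0, np.float64(0.0016)]]
```

View pics/w2.png

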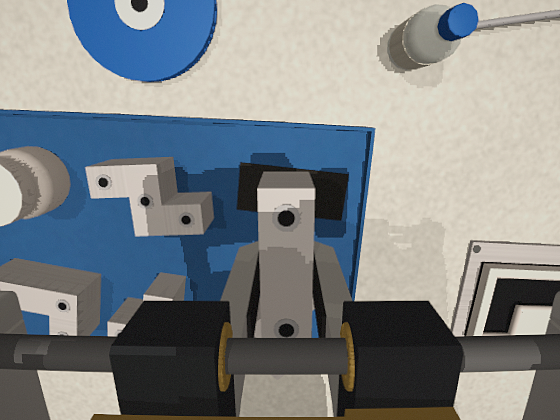

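The wrist view shows the pad at (240–347, 163–220) with its long side along world y, the held bar across it, and Z at (150,195). The bar needs a quarter turn.

```bash
python3 - <<'E'
from h import *
c=ctrl.camera("wrist")
p=onz(c,[(241,163),(347,172),(345,220),(237,212)],.005);print(p.round(4),p.mean(0).round(4))
E
python3 plan.py .600 .125 .14 1.49
```

```text
[[0.6283 0.1662 0.005 ]
 [0.6204 0.0689 0.005 ]
 [0.574  0.0685 0.005 ]
 [0.5816 0.1714 0.005 ]] [0.6011 0.1187 0.005 ]
{'time_s': 8.0, 'ee_pos': [0.5967, 0.125, 0.1429], 'eef_rot': [3.1413, 0.0012, 0.004], 'qpos': [0.1465, 0.4866, 1.4116, -0.0001, 1.2447, 1.7133], 'force': [-0.3968, 0.5794, -2.7417], 'grip_width': 0.0252, 'grip_force': 39.9971}
yaw 0.004 dp [ 3.3 -0.  -2.9] turn 1.486 rows 9
[[np.float64(0.4), np.float64(0.0), np.float64(0.3)], [0, 0, np.float64(-0.1651)]]
[[np.float64(0.4), np.float64(0.1), np.float64(0.3)], [0, 0, np.float64(-0.1651)]]
[[np.float64(0.3), np.float64(0.1), np.float64(0.3)], [0, 0, np.float64(-0.1651)]]
[[np.float64(0.3), np.float64(0.2), np.float64(0.3)], [0, 0, np.float64(-0.1651)]]
[[np.float64(0.3), np.float64(0.2), np.float64(0.3)], [0, 0, np.float64(-0.1651)]]
[[np.float64(0.2), np.float64(0.3), np.float64(0.3)], [0, 0, np.float64(-0.1651)]]
[[np.float64(0.2), np.float64(0.3), np.float64(0.3)], [0, 0, np.float64(-0.1651)]]
[[np.float64(0.1), np.float64(0.3), np.float64(0.3)], [0, 0, np.float64(-0.1651)]]
[[np.float64(0.1), np.float64(0.4), np.float64(0.3)], [0, 0, np.float64(-0.1651)]]
```

Call:
carry_out([
  [0.9, [0.4, 0, 0], [0, 0, -0.165]],
  [0.9, [0.4, 0, 0], [0, 0, -0.165]],
  [0.9, [0.3, 0, 0], [0, 0, -0.165]],
  [0.9, [0.3, 0, 0], [0, 0, -0.165]],
  [0.9, [0, 0, 0], [0, 0, -0.165]],
  [0.9, [0, 0, 0], [0, 0, -0.165]],
  [0.9, [0, 0, 0], [0, 0, -0.165]],
  [0.9, [0, 0, 0], [0, 0, -0.165]],
  [0.9, [-4, 2, 0], [0, 0, -0.165]],
  [0.9, [0, 0, 20], [0, 0, 0]],
])

```text
time_s: 9.25
ee_pos: [0.6001, 0.1206, 0.1247]
eef_rot: [3.139, -0.001, 1.491]
force: [0.1, 0.5, -4.1]
grip_width: 0.0257
grip_force: 40.0
```

Call:
carry_out([
  [0.9, [0, 0, 40], [0, 0, 0]],
  [0.9, [0, 0, 30], [0, 0, 0]],
  [0.9, [0, 0, 15], [0, 0, 0]],
  [0.9, [0, 0, 6], [0, 0, 0]],
  [0.9, [0, 0, 3], [0, 0, 0]],
  [0.9, [0, 0, 0], [0, 0, 0]],
])

```text
time_s: 10.0
ee_pos: [0.5998, 0.1218, 0.0304]
eef_rot: [3.14, -0.0, 1.489]
force: [-0.7, 1.3, -3.6]
grip_width: 0.0254
grip_force: 40.0
```

Go down the last few mm, then release and rise.

Call:
carry_out([
  [0.9, [0, 0, 3], [0, 0, 0]],
  [0.9, [0, 0, 3], [0, 0, 0]],
  [0.9, [0, 0, 0], [0, 0, 0]],
  [0.5, [0, 0, 0], [0, 0, 0]],
  [0.5, [0, 0, 0], [0, 0, 0]],
  [0.5, [0, 0, -10], [0, 0, 0]],
  [0.5, [0, 0, -40], [0, 0, 0]],
  [0.5, [0, 0, -60], [0, 0, 0]],
  [0.5, [0, 0, -40], [0, 0, 0]],
  [0.5, [0, 0, 0], [0, 0, 0]],
])

```text
time_s: 11.25
ee_pos: [0.6007, 0.122, 0.1779]
eef_rot: [3.135, -0.001, 1.489]
force: [0.1, 0.8, -0.4]
grip_width: 0.0471
grip_force: 0.0
```

```bash
python3 plan.py .43 .16 .21 1.49; python3 -c "
from h import *
print([(n,[(round(r['score'],2),np.round(r['at'],3)) for r in ctrl.place_of('bar_c',n)[:2]]) for n in ('scene','side') if ctrl.camera(n)])"
```

```text
{'time_s': 11.25, 'ee_pos': [0.6007, 0.122, 0.1779], 'eef_rot': [3.1351, -0.0015, 1.4886], 'qpos': [0.1406, 0.4582, 1.3692, 0.0, 1.3075, 0.2227], 'force': [0.1174, 0.8038, -0.393], 'grip_width': 0.0471, 'grip_force': 0.0}
yaw 1.4886 dp [-170.7   38.    32.1] turn 0.001 rows 4
[[np.float64(6.0), np.float64(-43.3), np.float64(-8.0)], [0, 0, np.float64(-0.0003)]]
[[np.float64(6.0), np.float64(-43.3), np.float64(-8.0)], [0, 0, np.float64(-0.0003)]]
[[np.float64(6.0), np.float64(-43.3), np.float64(-8.0)], [0, 0, np.float64(-0.0003)]]
[[np.float64(6.0), np.float64(-43.3), np.float64(-8.0)], [0, 0, np.float64(-0.0003)]]
[('scene', [(0.67, array([0.602, 0.122, 0.028]))]), ('side', [(0.9, array([0.598, 0.125, 0.024]))])]
```

Call:
carry_out([
  [0.4, [4, -35, -10], [0, 0, 0]],
  [0.4, [4, -35, -20], [0, 0, 0]],
  [0.4, [0, 0, 0], [0, 0, 0]],
  [0.4, [0, 0, 0], [0, 0, 0]],
])

```text
time_s: 11.95
ee_pos: [0.5305, 0.1354, 0.2027]
eef_rot: [-3.141, 0.0, 1.489]
force: [-0.3, 0.1, -0.2]
grip_width: 0.0563
grip_force: 0.0
```

```bash
cat > m2.py <<'E'
from fit import *
c=ctrl.camera("wrist");cv2.imwrite("pics/w3.png",c["img"])
for n,p in {"part_L_c":(.479,.1217,2.308),"part_T_c":(.4866,.245,1.412),"part_Z_c":(.604,.2415,1.626)}.items():
    R=ctrl.outline_of(n,"wrist");t=proj(c,[(p[0],p[1],.025)])[0]
    if not R: print(n,"none");continue
    r=min(R,key=lambda r:np.hypot(*(np.argwhere(r["region"]).mean(0)[::-1]-t)))["region"]
    print(n,r.sum(),[fit([(c,r)],prism,P[n],(p[0],p[1],z),.044,[p[2]],z is None) for z in (.003,)],fit([(c,r)],prism,P[n],(p[0],p[1],.003),.044,[p[2]]))
E
python3 m2.py
```

```text
part_L_c 3982 [[(np.float64(0.03), [0.4784, 0.1237, 2.3262])]] [(np.float64(0.029), [0.4782, 0.1234, 2.3269, 0.0017])]
part_T_c 4719 [[(np.float64(0.032), [0.4863, 0.2468, 1.4146])]] [(np.float64(0.032), [0.4862, 0.2469, 1.4147, 0.0026])]
part_Z_c 4728 [[(np.float64(0.028), [0.604, 0.2436, 1.6049])]] [(np.float64(0.03), [0.6037, 0.2435, 1.607, 0.0037])]
```

View pics/w3.png

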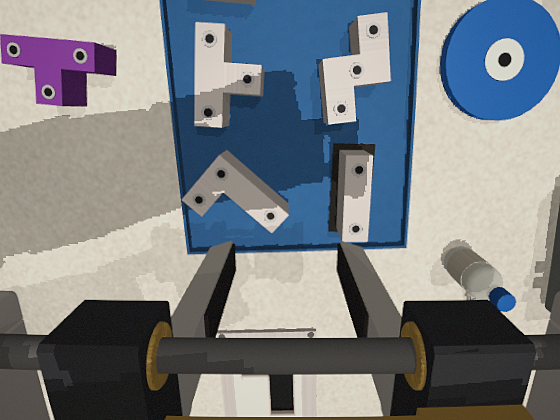

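The wrist view shows L (235,190), T (225,75), Z (358,70) and the bar on its pad (352,195). The fits put the block bases at about 3 mm, as expected. T goes next, gripped across its 60 mm.

```bash
python3 plan.py .4863 .2468 .10 1.4146
```

```text
{'time_s': 12.15, 'ee_pos': [0.5306, 0.1352, 0.2027], 'eef_rot': [-3.1401, 0.0004, 1.4882], 'qpos': [0.1827, 0.2976, 1.5305, -0.0, 1.315, 0.2653], 'force': [0.5318, 0.2723, -0.1789], 'grip_width': 0.0561, 'grip_force': 0.0}
yaw 1.4882 dp [ -44.3  111.6 -102.7] turn -0.074 rows 4
[[np.float64(26.9), np.float64(-13.3), np.float64(25.7)], [0, 0, np.float64(0.0184)]]
[[np.float64(26.6), np.float64(-13.8), np.float64(25.7)], [0, 0, np.float64(0.0184)]]
[[np.float64(26.4), np.float64(-14.3), np.float64(25.7)], [0, 0, np.float64(0.0184)]]
[[np.float64(26.1), np.float64(-14.8), np.float64(25.7)], [0, 0, np.float64(0.0184)]]
```

Call:
carry_out([
  [0.2, [26.9, -13.3, 25.7], [0, 0, 0.0184]],
  [0.2, [26.6, -13.8, 25.7], [0, 0, 0.0184]],
  [0.2, [26.4, -14.3, 25.7], [0, 0, 0.0184]],
  [0.2, [26.1, -14.8, 25.7], [0, 0, 0.0184]],
  [0.2, [0, 0, 30], [0, 0, 0]],
  [0.2, [0, 0, 0], [0, 0, 0]],
])

```text
time_s: 12.9
ee_pos: [0.4851, 0.2467, 0.0687]
eef_rot: [-3.138, 0.002, 1.415]
force: [0.4, 0.8, 0.0]
grip_width: 0.0752
grip_force: 0.0
```

```bash
python3 plan.py .4863 .2468 .0205 1.4146
```

```text
{'time_s': 12.9, 'ee_pos': [0.4851, 0.2467, 0.0687], 'eef_rot': [-3.1378, 0.0024, 1.4153], 'qpos': [0.4031, 0.442, 1.669, -0.0, 1.035, 0.5587], 'force': [0.3538, 0.8115, 0.0046], 'grip_width': 0.0752, 'grip_force': 0.0}
yaw 1.4153 dp [  1.2   0.1 -48.2] turn -0.001 rows 1
[[np.float64(0.3), np.float64(1.2), np.float64(48.2)], [0, 0, np.float64(0.0007)]]
```

Call:
carry_out([
  [0.2, [0, 1, 25], [0, 0, 0]],
  [0.2, [0, 0, 17], [0, 0, 0]],
  [0.2, [0, 0, 6], [0, 0, 0]],
  [0.2, [0, 0, 0], [0, 0, 0]],
  [0.6, [0, 0, 0], [0, 0, 0]],
  [0.6, [0, 0, 0], [0, 0, 0]],
  [0.6, [0, 0, 0], [0, 0, 0]],
  [0.6, [0, 0, 0], [0, 0, 0]],
])

```text
time_s: 13.9
ee_pos: [0.4872, 0.247, 0.0235]
eef_rot: [3.141, -0.0, 1.415]
force: [-3.1, -0.1, 6.2]
grip_width: 0.0593
grip_force: 40.0
```

Call:
carry_out([
  [0.6, [0, 0, -10], [0, 0, 0]],
  [0.6, [0, 0, -25], [0, 0, 0]],
  [0.6, [0, 0, -45], [0, 0, 0]],
  [0.6, [0, 0, -40], [0, 0, 0]],
  [0.6, [0, 0, 0], [0, 0, 0]],
])

```text
time_s: 14.52
ee_pos: [0.4882, 0.2474, 0.1458]
eef_rot: [3.137, -0.003, 1.415]
force: [0.1, 0.1, -4.3]
grip_width: 0.0594
grip_force: 40.0
```

```bash
python3 plan.py .4755 -.335 .14 1.517
```

```text
{'time_s': 14.525, 'ee_pos': [0.4882, 0.2474, 0.1458], 'eef_rot': [3.137, -0.0028, 1.4151], 'qpos': [0.4021, 0.3465, 1.6036, -0.0001, 1.186, 0.5578], 'force': [0.0792, 0.1444, -4.2861], 'grip_width': 0.0594, 'grip_force': 39.999}
yaw 1.4151 dp [ -12.7 -582.4   -5.8] turn 0.102 rows 12
[[np.float64(-48.1), np.float64(6.5), np.float64(0.5)], [0, 0, np.float64(-0.0085)]]
[[np.float64(-48.2), np.float64(6.1), np.float64(0.5)], [0, 0, np.float64(-0.0085)]]
[[np.float64(-48.2), np.float64(5.7), np.float64(0.5)], [0, 0, np.float64(-0.0085)]]
[[np.float64(-48.3), np.float64(5.3), np.float64(0.5)], [0, 0, np.float64(-0.0085)]]
[[np.float64(-48.3), np.float64(4.8), np.float64(0.5)], [0, 0, np.float64(-0.0085)]]
[[np.float64(-48.3), np.float64(4.4), np.float64(0.5)], [0, 0, np.float64(-0.0085)]]
[[np.float64(-48.4), np.float64(4.0), np.float64(0.5)], [0, 0, np.float64(-0.0085)]]
[[np.float64(-48.4), np.float64(3.6), np.float64(0.5)], [0, 0, np.float64(-0.0085)]]
[[np.float64(-48.4), np.float64(3.2), np.float64(0.5)], [0, 0, np.float64(-0.0085)]]
[[np.float64(-48.5), np.float64(2.8), np.float64(0.5)], [0, 0, np.float64(-0.0085)]]
[[np.float64(-48.5), np.float64(2.4), np.float64(0.5)], [0, 0, np.float64(-0.0085)]]
[[np.float64(-48.5), np.float64(2.0), np.float64(0.5)], [0, 0, np.float64(-0.0085)]]
```

Call:
carry_out([
  [0.6, [-48.1, 6.5, -1], [0, 0, -0.0085]],
  [0.6, [-48.2, 6.1, -1], [0, 0, -0.0085]],
  [0.6, [-48.2, 5.7, -1], [0, 0, -0.0085]],
  [0.6, [-48.3, 5.3, -1], [0, 0, -0.0085]],
  [0.6, [-48.3, 4.8, -1], [0, 0, -0.0085]],
  [0.6, [-48.3, 4.4, 0], [0, 0, -0.0085]],
  [0.6, [-48.4, 4, 0], [0, 0, -0.0085]],
  [0.6, [-48.4, 3.6, 0], [0, 0, -0.0085]],
  [0.6, [-48.4, 3.2, 0], [0, 0, -0.0085]],
  [0.6, [-48.5, 2.8, 0], [0, 0, -0.0085]],
])

```text
time_s: 15.78
ee_pos: [0.4756, -0.2397, 0.1462]
eef_rot: [-3.14, -0.001, 1.5]
force: [0.5, 0.3, -3.5]
grip_width: 0.0598
grip_force: 40.0
```

Call:
carry_out([
  [0.6, [-48.5, 2.4, 0], [0, 0, -0.0085]],
  [0.6, [-48.5, 2, 0], [0, 0, -0.0085]],
  [0.6, [0, 0, 0], [0, 0, 0]],
  [0.6, [0, 0, 0], [0, 0, 0]],
])

```text
time_s: 16.27
ee_pos: [0.4739, -0.3348, 0.1464]
eef_rot: [-3.14, -0.002, 1.517]
force: [-0.8, 0.3, -3.7]
grip_width: 0.0594
grip_force: 40.0
```

```bash
cat > m3.py <<'E'
from fit import *
import sys
c=ctrl.camera("wrist");cv2.imwrite(sys.argv[1],c["img"])
print("tcp",np.round(ctrl.get_obs()["ee_pos"],4),"cam",(-cv2.Rodrigues(np.float64(c["rvec"]))[0].T@np.float64(c["tvec"]).ravel()).round(4))
for n,p in {"L":(.4869,-.1206,.01),"T":(.4804,-.2404,.01),"Z":(.474,-.36,.01)}.items():
    m=dark(c,p)
    if m.sum()>300 and n in sys.argv[2]: print(n,m.sum(),fit([(c,m)],pocket,P[f"part_{n}_c"],p,.012,[1.517],False),fit([(c,m)],pocket,P[f"part_{n}_c"],p,.012,[1.517]))
E
python3 m3.py pics/w4.png LT
```

```text
tcp [ 0.4742 -0.3345  0.1469] cam [ 0.4792 -0.2562  0.3262]
T 5526 [(np.float64(0.036), [0.4791, -0.2419, 1.5146])] [(np.float64(0.025), [0.4795, -0.242, 1.5166, 0.0158])]
```

View pics/w4.png

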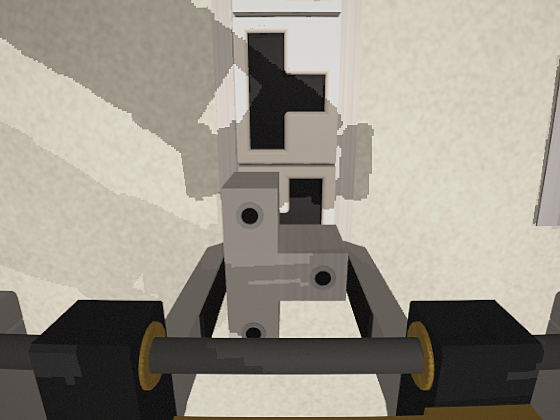

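The T pocket is clear at (270,95), and the held T is upright in the jaws at (270,255). The T seat fits at (0.479, -0.242), yaw 1.515.

Call:
carry_out([
  [0.6, [31, 3.5, 15], [0, 0, 0]],
  [0.6, [31, 3, 20], [0, 0, 0]],
  [0.6, [31, 3, 25], [0, 0, 0]],
  [0.6, [0, 0, 20], [0, 0, 0]],
  [0.6, [0, 0, 0], [0, 0, 0]],
])

```text
time_s: 16.95
ee_pos: [0.4884, -0.2416, 0.0668]
eef_rot: [-3.139, -0.001, 1.519]
force: [0.2, 0.0, -2.6]
grip_width: 0.0594
grip_force: 40.0
```

```bash
python3 plan.py .4793 -.2419 .0305 1.515
```

```text
{'time_s': 16.95, 'ee_pos': [0.4884, -0.2416, 0.0668], 'eef_rot': [-3.1392, -0.0012, 1.5187], 'qpos': [-0.5267, 0.4453, 1.6697, 0.0, 1.0293, -0.4746], 'force': [0.1721, 0.0192, -2.5535], 'grip_width': 0.0594, 'grip_force': 39.9991}
yaw 1.5187 dp [ -9.1  -0.3 -36.3] turn -0.004 rows 1
[[np.float64(-0.7), np.float64(-9.1), np.float64(36.3)], [0, 0, np.float64(0.0037)]]
```

Call:
carry_out([
  [0.6, [-0.7, -9, 4], [0, 0, 0.004]],
  [0.6, [0, 0, 8], [0, 0, 0]],
  [0.6, [0, 0, 6], [0, 0, 0]],
  [0.6, [0, 0, 4], [0, 0, 0]],
  [0.6, [0, 0, 3], [0, 0, 0]],
  [0.6, [0, 0, 0], [0, 0, 0]],
])

```text
time_s: 17.7
ee_pos: [0.4799, -0.2434, 0.0427]
eef_rot: [-3.141, -0.0, 1.513]
force: [-0.4, 0.5, -2.5]
grip_width: 0.0598
grip_force: 40.0
```

Call:
carry_out([
  [0.6, [1, 0, 2], [0, 0, 0]],
  [0.6, [0, 0, 2], [0, 0, 0]],
  [0.6, [0, 0, 2], [0, 0, 0]],
  [0.6, [0, 0, 2], [0, 0, 0]],
  [0.6, [0, 0, 0], [0, 0, 0]],
])

```text
time_s: 18.32
ee_pos: [0.4799, -0.2423, 0.0347]
eef_rot: [-3.141, -0.0, 1.513]
force: [-0.3, 0.8, -3.4]
grip_width: 0.0597
grip_force: 40.0
```

Call:
carry_out([
  [0.6, [0, 0, 2], [0, 0, 0]],
  [0.6, [0, 0, 1.5], [0, 0, 0]],
  [0.6, [0, 0, 1], [0, 0, 0]],
  [0.6, [0, 0, 0], [0, 0, 0]],
])

```text
time_s: 18.82
ee_pos: [0.48, -0.2424, 0.0305]
eef_rot: [3.142, 0.0, 1.513]
force: [-2.6, 0.8, -0.4]
grip_width: 0.0596
grip_force: 40.0
```

Contact with the floor is showing, so release and lift.

Call:
carry_out([
  [0.6, [0, 0, 0.5], [0, 0, 0]],
  [0.25, [0, 0, 0], [0, 0, 0]],
  [0.25, [0, 0, 0], [0, 0, 0]],
  [0.25, [0, 0, -10], [0, 0, 0]],
  [0.25, [0, 0, -40], [0, 0, 0]],
  [0.4, [0, 0, -55], [0, 0, 0]],
  [0.4, [0, 0, -20], [0, 0, 0]],
  [0.4, [0, 0, 0], [0, 0, 0]],
])

```text
time_s: 19.82
ee_pos: [0.4805, -0.2427, 0.1567]
eef_rot: [3.139, 0.002, 1.513]
force: [0.3, 0.3, -0.2]
grip_width: 0.0564
grip_force: 0.0
```

```bash
python3 plan.py .4894 .1368 .12 2.326
```

```text
{'time_s': 19.825, 'ee_pos': [0.4805, -0.2427, 0.1567], 'eef_rot': [3.1385, 0.0016, 1.513], 'qpos': [-0.5358, 0.3171, 1.6162, -0.0, 1.2048, -0.478], 'force': [0.3411, 0.2576, -0.1613], 'grip_width': 0.0564, 'grip_force': 0.0}
yaw 1.513 dp [  8.9 379.5 -36.7] turn 0.813 rows 8
[[np.float64(47.4), np.float64(-1.6), np.float64(4.6)], [0, 0, np.float64(-0.1016)]]
[[np.float64(47.3), np.float64(3.2), np.float64(4.6)], [0, 0, np.float64(-0.1016)]]
[[np.float64(46.8), np.float64(8.0), np.float64(4.6)], [0, 0, np.float64(-0.1016)]]
[[np.float64(45.7), np.float64(12.7), np.float64(4.6)], [0, 0, np.float64(-0.1016)]]
[[np.float64(44.2), np.float64(17.3), np.float64(4.6)], [0, 0, np.float64(-0.1016)]]
[[np.float64(42.2), np.float64(21.6), np.float64(4.6)], [0, 0, np.float64(-0.1016)]]
[[np.float64(39.8), np.float64(25.8), np.float64(4.6)], [0, 0, np.float64(-0.1016)]]
[[np.float64(37.0), np.float64(29.7), np.float64(4.6)], [0, 0, np.float64(-0.1016)]]
```

Call:
carry_out([
  [0.4, [47.4, -1.6, 4.6], [0, 0, -0.1016]],
  [0.4, [47.3, 3.2, 4.6], [0, 0, -0.1016]],
  [0.4, [46.8, 8, 4.6], [0, 0, -0.1016]],
  [0.4, [45.7, 12.7, 4.6], [0, 0, -0.1016]],
  [0.4, [44.2, 17.3, 4.6], [0, 0, -0.1016]],
  [0.4, [42.2, 21.6, 4.6], [0, 0, -0.1016]],
  [0.4, [39.8, 25.8, 4.6], [0, 0, -0.1016]],
  [0.4, [37, 29.7, 4.6], [0, 0, -0.1016]],
  [0.4, [0, 0, 30], [0, 0, 0]],
  [0.4, [0, 0, 0], [0, 0, 0]],
])

```text
time_s: 21.08
ee_pos: [0.4872, 0.137, 0.0855]
eef_rot: [-3.137, -0.003, 2.326]
force: [0.2, -0.2, 0.3]
grip_width: 0.0561
grip_force: 0.0
```

```bash
python3 plan.py .4894 .1368 .0205 2.326
```

```text
{'time_s': 21.075, 'ee_pos': [0.4872, 0.137, 0.0855], 'eef_rot': [-3.137, -0.0028, 2.3264], 'qpos': [0.2017, 0.3437, 1.7652, -0.0, 1.0381, -0.554], 'force': [0.1526, -0.1936, 0.253], 'grip_width': 0.0561, 'grip_force': 0.0}
yaw 2.3264 dp [  2.2  -0.2 -65. ] turn -0.0 rows 2
[[np.float64(-0.8), np.float64(0.7), np.float64(32.5)], [0, 0, np.float64(0.0002)]]
[[np.float64(-0.8), np.float64(0.7), np.float64(32.5)], [0, 0, np.float64(0.0002)]]
```

Call:
carry_out([
  [0.4, [-0.8, 0.7, 30], [0, 0, 0]],
  [0.4, [-0.4, 0.5, 24], [0, 0, 0]],
  [0.4, [0, 0, 9], [0, 0, 0]],
  [0.4, [0, 0, 0], [0, 0, 0]],
  [0.9, [0, 0, 0], [0, 0, 0]],
  [0.9, [0, 0, 0], [0, 0, 0]],
  [0.9, [0, 0, 0], [0, 0, 0]],
  [0.9, [0, 0, 0], [0, 0, 0]],
  [0.9, [0, 0, 0], [0, 0, 0]],
])

```text
time_s: 22.2
ee_pos: [0.4907, 0.1369, 0.0253]
eef_rot: [3.142, 0.0, 2.326]
force: [-2.5, -1.1, 5.8]
grip_width: 0.0254
grip_force: 40.0
```

Call:
carry_out([
  [0.9, [0, 0, -10], [0, 0, 0]],
  [0.9, [0, 0, -25], [0, 0, 0]],
  [0.9, [0, 0, -45], [0, 0, 0]],
  [0.9, [0, 0, -45], [0, 0, 0]],
  [0.9, [0, 0, 0], [0, 0, 0]],
])

```text
time_s: 22.82
ee_pos: [0.4919, 0.1372, 0.1531]
eef_rot: [3.137, 0.003, 2.326]
force: [0.1, 0.3, -6.0]
grip_width: 0.0256
grip_force: 40.0
```

```bash
python3 plan.py .478 -.213 .148 1.516
```

```text
{'time_s': 22.825, 'ee_pos': [0.4919, 0.1372, 0.1531], 'eef_rot': [3.1368, 0.0029, 2.3258], 'qpos': [0.2003, 0.2603, 1.6991, 0.0, 1.1766, -0.5547], 'force': [0.1238, 0.2606, -6.0352], 'grip_width': 0.0256, 'grip_force': 39.9982}
yaw 2.3258 dp [ -13.9 -350.2   -5.1] turn -0.81 rows 8
[[np.float64(-30.7), np.float64(-31.3), np.float64(0.6)], [0, 0, np.float64(0.1012)]]
[[np.float64(-33.7), np.float64(-28.0), np.float64(0.6)], [0, 0, np.float64(0.1012)]]
[[np.float64(-36.4), np.float64(-24.5), np.float64(0.6)], [0, 0, np.float64(0.1012)]]
[[np.float64(-38.6), np.float64(-20.7), np.float64(0.6)], [0, 0, np.float64(0.1012)]]
[[np.float64(-40.5), np.float64(-16.6), np.float64(0.6)], [0, 0, np.float64(0.1012)]]
[[np.float64(-42.0), np.float64(-12.5), np.float64(0.6)], [0, 0, np.float64(0.1012)]]
[[np.float64(-43.0), np.float64(-8.2), np.float64(0.6)], [0, 0, np.float64(0.1012)]]
[[np.float64(-43.7), np.float64(-3.8), np.float64(0.6)], [0, 0, np.float64(0.1012)]]
```

Call:
carry_out([
  [0.9, [-30.7, -31.3, 0], [0, 0, 0.1012]],
  [0.9, [-33.7, -28, 0], [0, 0, 0.1012]],
  [0.9, [-36.4, -24.5, 0], [0, 0, 0.1012]],
  [0.9, [-38.6, -20.7, 0], [0, 0, 0.1012]],
  [0.9, [-40.5, -16.6, 0], [0, 0, 0.1012]],
  [0.9, [-42, -12.5, 0], [0, 0, 0.1012]],
  [0.9, [-43, -8.2, 0], [0, 0, 0.1012]],
  [0.9, [-43.7, -3.8, 0], [0, 0, 0.1012]],
  [0.9, [0, 0, 0], [0, 0, 0]],
  [0.9, [0, 0, 0], [0, 0, 0]],
])

```text
time_s: 24.08
ee_pos: [0.476, -0.2128, 0.1487]
eef_rot: [-3.14, -0.001, 1.517]
force: [0.7, 0.6, -4.9]
grip_width: 0.0253
grip_force: 40.0
```

```bash
python3 m3.py pics/w5.png L; python3 plan.py .479 -.213 .148 1.516|head -1
```

```text
tcp [ 0.4763 -0.2125  0.1491] cam [ 0.4814 -0.1341  0.3285]
L 5565 [(np.float64(0.035), [0.4868, -0.1209, 1.5167])] [(np.float64(0.019), [0.4862, -0.1222, 1.5149, 0.017])]
{'time_s': 24.125, 'ee_pos': [0.4763, -0.2125, 0.1491], 'eef_rot': [-3.1401, -0.0009, 1.5174], 'qpos': [-0.49, 0.2923, 1.6678, 0.0002, 1.1832, -0.4366], 'force': [0.4031, 0.1275, -3.4119], 'grip_width': 0.0257, 'grip_force': 39.9982}
```

View pics/w5.png

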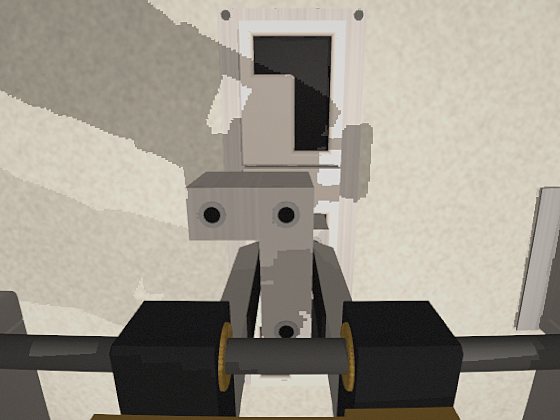

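The L pocket is at (300,92) and the held L has the same hand and orientation at (265,240). The fit puts the seat at (0.4865, -0.1216), so the tool goes to (0.5035, -0.1213).

```bash
python3 plan.py .5035 -.1213 .070 1.516
```

```text
{'time_s': 24.125, 'ee_pos': [0.4763, -0.2125, 0.1491], 'eef_rot': [-3.1401, -0.0009, 1.5174], 'qpos': [-0.49, 0.2923, 1.6678, 0.0002, 1.1832, -0.4366], 'force': [0.4031, 0.1275, -3.4119], 'grip_width': 0.0257, 'grip_force': 39.9982}
yaw 1.5174 dp [ 27.2  91.2 -79.1] turn -0.001 rows 3
[[np.float64(30.8), np.float64(7.4), np.float64(26.4)], [0, 0, np.float64(0.0005)]]
[[np.float64(30.8), np.float64(7.4), np.float64(26.4)], [0, 0, np.float64(0.0005)]]
[[np.float64(30.8), np.float64(7.4), np.float64(26.4)], [0, 0, np.float64(0.0005)]]
```

Call:
carry_out([
  [0.9, [31, 7.4, 10], [0, 0, 0]],
  [0.9, [31, 7.4, 20], [0, 0, 0]],
  [0.9, [30.5, 7.4, 28], [0, 0, 0]],
  [0.9, [0, 0, 18], [0, 0, 0]],
  [0.9, [0, 0, 8], [0, 0, 0]],
  [0.9, [0, 0, 4], [0, 0, 0]],
  [0.9, [0, 0, 0], [0, 0, 0]],
  [0.9, [0, 0, 0], [0, 0, 0]],
])

```text
time_s: 25.12
ee_pos: [0.5041, -0.1224, 0.0626]
eef_rot: [3.141, 0.0, 1.516]
force: [-0.3, 0.2, -3.8]
grip_width: 0.0256
grip_force: 40.0
```

```bash
python3 plan.py .5035 -.1213 .0323 1.516
```

```text
{'time_s': 25.125, 'ee_pos': [0.5041, -0.1224, 0.0626], 'eef_rot': [3.1407, 0.0002, 1.5159], 'qpos': [-0.3089, 0.399, 1.7501, 0.0, 0.9916, -0.254], 'force': [-0.3205, 0.163, -3.8475], 'grip_width': 0.0256, 'grip_force': 39.9982}
yaw 1.5159 dp [ -0.6   1.1 -30.3] turn 0.0 rows 1
[[np.float64(1.1), np.float64(-0.6), np.float64(30.3)], [0, 0, np.float64(-0.0001)]]
```

Call:
carry_out([
  [0.9, [0.8, -0.5, 8], [0, 0, 0]],
  [0.9, [0, 0, 6], [0, 0, 0]],
  [0.9, [0, 0, 4], [0, 0, 0]],
  [0.9, [0, 0, 3], [0, 0, 0]],
  [0.9, [0, 0, 2], [0, 0, 0]],
  [0.9, [0, 0, 2], [0, 0, 0]],
  [0.9, [0, 0, 2], [0, 0, 0]],
  [0.9, [0, 0, 0], [0, 0, 0]],
])

```text
time_s: 26.12
ee_pos: [0.5033, -0.1214, 0.0349]
eef_rot: [-3.141, -0.0, 1.516]
force: [-0.4, -0.6, -4.1]
grip_width: 0.0258
grip_force: 40.0
```

Call:
carry_out([
  [0.9, [0, 0, 1.5], [0, 0, 0]],
  [0.9, [0, 0, 1], [0, 0, 0]],
  [0.9, [0, 0, 0], [0, 0, 0]],
])

```text
time_s: 26.5
ee_pos: [0.5034, -0.1214, 0.0325]
eef_rot: [-3.142, 0.0, 1.516]
force: [0.1, -0.4, -5.0]
grip_width: 0.0256
grip_force: 40.0
```

Call:
carry_out([
  [0.9, [0, 0, 1], [0, 0, 0]],
  [0.9, [0, 0, 1], [0, 0, 0]],
  [0.9, [0, 0, 0], [0, 0, 0]],
])

```text
time_s: 26.88
ee_pos: [0.5035, -0.1214, 0.0323]
eef_rot: [3.141, 0.0, 1.516]
force: [-11.3, 3.0, 21.4]
grip_width: 0.0257
grip_force: 40.0
```

Firm contact at the predicted height. Release and rise.

Call:
carry_out([
  [0.9, [0, 0, -1], [0, 0, 0]],
  [0.5, [0, 0, 0], [0, 0, 0]],
  [0.5, [0, 0, 0], [0, 0, 0]],
  [0.5, [0, 0, -10], [0, 0, 0]],
  [0.4, [0, 0, -40], [0, 0, 0]],
  [0.2, [0, 0, -55], [0, 0, 0]],
  [0.2, [0, 0, -20], [0, 0, 0]],
  [0.2, [0, 0, 0], [0, 0, 0]],
])

```text
time_s: 27.88
ee_pos: [0.504, -0.1216, 0.1583]
eef_rot: [3.138, 0.001, 1.516]
force: [-0.2, -0.4, -0.6]
grip_width: 0.075
grip_force: 0.0
```

```bash
python3 plan.py .604 .2436 .13 1.606
```

```text
{'time_s': 27.875, 'ee_pos': [0.504, -0.1216, 0.1583], 'eef_rot': [3.1383, 0.0009, 1.5162], 'qpos': [-0.3073, 0.2727, 1.6702, -0.0, 1.1953, -0.2527], 'force': [-0.1943, -0.4391, -0.5575], 'grip_width': 0.075, 'grip_force': 0.0}
yaw 1.5162 dp [100.  365.2 -28.3] turn 0.09 rows 8
[[np.float64(46.3), np.float64(10.0), np.float64(3.5)], [0, 0, np.float64(-0.0112)]]
[[np.float64(46.1), np.float64(10.5), np.float64(3.5)], [0, 0, np.float64(-0.0112)]]
[[np.float64(46.0), np.float64(11.0), np.float64(3.5)], [0, 0, np.float64(-0.0112)]]
[[np.float64(45.9), np.float64(11.5), np.float64(3.5)], [0, 0, np.float64(-0.0112)]]
[[np.float64(45.8), np.float64(12.1), np.float64(3.5)], [0, 0, np.float64(-0.0112)]]
[[np.float64(45.6), np.float64(12.6), np.float64(3.5)], [0, 0, np.float64(-0.0112)]]
[[np.float64(45.5), np.float64(13.1), np.float64(3.5)], [0, 0, np.float64(-0.0112)]]
[[np.float64(45.3), np.float64(13.6), np.float64(3.5)], [0, 0, np.float64(-0.0112)]]
```

Call:
carry_out([
  [0.2, [46.3, 10, 3.5], [0, 0, -0.0112]],
  [0.2, [46.1, 10.5, 3.5], [0, 0, -0.0112]],
  [0.2, [46, 11, 3.5], [0, 0, -0.0112]],
  [0.2, [45.9, 11.5, 3.5], [0, 0, -0.0112]],
  [0.2, [45.8, 12.1, 3.5], [0, 0, -0.0112]],
  [0.2, [45.6, 12.6, 3.5], [0, 0, -0.0112]],
  [0.2, [45.5, 13.1, 3.5], [0, 0, -0.0112]],
  [0.2, [45.3, 13.6, 3.5], [0, 0, -0.0112]],
  [0.2, [0, 0, 40], [0, 0, 0]],
  [0.2, [0, 0, 0], [0, 0, 0]],
])

```text
time_s: 29.12
ee_pos: [0.6013, 0.2433, 0.0843]
eef_rot: [-3.134, 0.002, 1.606]
force: [-0.7, -0.8, 0.5]
grip_width: 0.075
grip_force: 0.0
```

```bash
python3 plan.py .604 .2436 .0225 1.606
```

```text
{'time_s': 29.125, 'ee_pos': [0.6013, 0.2433, 0.0843], 'eef_rot': [-3.1343, 0.0023, 1.6064], 'qpos': [0.3281, 0.6343, 1.3266, -0.0001, 1.1883, 0.2925], 'force': [-0.6995, -0.7589, 0.4658], 'grip_width': 0.075, 'grip_force': 0.0}
yaw 1.6064 dp [  2.7   0.3 -61.8] turn -0.0 rows 2
[[np.float64(0.1), np.float64(1.3), np.float64(30.9)], [0, 0, np.float64(0.0002)]]
[[np.float64(0.1), np.float64(1.3), np.float64(30.9)], [0, 0, np.float64(0.0002)]]
```

Call:
carry_out([
  [0.2, [0, 1, 30], [0, 0, 0]],
  [0.2, [0, 0, 22], [0, 0, 0]],
  [0.2, [0, 0, 8], [0, 0, 0]],
  [0.2, [0, 0, 0], [0, 0, 0]],
  [0.6, [0, 0, 0], [0, 0, 0]],
  [0.6, [0, 0, 0], [0, 0, 0]],
  [0.6, [0, 0, 0], [0, 0, 0]],
  [0.6, [0, 0, 0], [0, 0, 0]],
])

```text
time_s: 30.12
ee_pos: [0.6046, 0.2439, 0.0296]
eef_rot: [3.141, -0.0, 1.606]
force: [-4.1, -1.6, 6.1]
grip_width: 0.0592
grip_force: 40.0
```

Call:
carry_out([
  [0.6, [0, 0, -10], [0, 0, 0]],
  [0.6, [0, 0, -25], [0, 0, 0]],
  [0.6, [0, 0, -45], [0, 0, 0]],
  [0.6, [0, 0, -45], [0, 0, 0]],
  [0.6, [0, 0, 0], [0, 0, 0]],
])

```text
time_s: 30.75
ee_pos: [0.6058, 0.2442, 0.1576]
eef_rot: [3.135, -0.002, 1.606]
force: [-0.1, 0.9, -4.7]
grip_width: 0.0595
grip_force: 40.0
```

```bash
python3 plan.py .468 -.452 .15 1.516
```

```text
{'time_s': 30.75, 'ee_pos': [0.6058, 0.2442, 0.1576], 'eef_rot': [3.1352, -0.0019, 1.6058], 'qpos': [0.3272, 0.5651, 1.2576, -0.0, 1.3122, 0.2922], 'force': [-0.0881, 0.9109, -4.6744], 'grip_width': 0.0595, 'grip_force': 39.9987}
yaw 1.6058 dp [-137.8 -696.2   -7.6] turn -0.09 rows 15
[[np.float64(-46.1), np.float64(-10.8), np.float64(0.5)], [0, 0, np.float64(0.006)]]
[[np.float64(-46.1), np.float64(-10.5), np.float64(0.5)], [0, 0, np.float64(0.006)]]
[[np.float64(-46.2), np.float64(-10.3), np.float64(0.5)], [0, 0, np.float64(0.006)]]
[[np.float64(-46.3), np.float64(-10.0), np.float64(0.5)], [0, 0, np.float64(0.006)]]
[[np.float64(-46.3), np.float64(-9.7), np.float64(0.5)], [0, 0, np.float64(0.006)]]
[[np.float64(-46.4), np.float64(-9.4), np.float64(0.5)], [0, 0, np.float64(0.006)]]
[[np.float64(-46.4), np.float64(-9.1), np.float64(0.5)], [0, 0, np.float64(0.006)]]
[[np.float64(-46.5), np.float64(-8.9), np.float64(0.5)], [0, 0, np.float64(0.006)]]
[[np.float64(-46.5), np.float64(-8.6), np.float64(0.5)], [0, 0, np.float64(0.006)]]
[[np.float64(-46.6), np.float64(-8.3), np.float64(0.5)], [0, 0, np.float64(0.006)]]
[[np.float64(-46.6), np.float64(-8.0), np.float64(0.5)], [0, 0, np.float64(0.006)]]
[[np.float64(-46.7), np.float64(-7.8), np.float64(0.5)], [0, 0, np.float64(0.006)]]
[[np.float64(-46.7), np.float64(-7.5), np.float64(0.5)], [0, 0, np.float64(0.006)]]
[[np.float64(-46.8), np.float64(-7.2), np.float64(0.5)], [0, 0, np.float64(0.006)]]
[[np.float64(-46.8), np.float64(-6.9), np.float64(0.5)], [0, 0, np.float64(0.006)]]
```

Call:
carry_out([
  [0.6, [-46.1, -10.8, 0], [0, 0, 0.006]],
  [0.6, [-46.1, -10.5, 0], [0, 0, 0.006]],
  [0.6, [-46.2, -10.3, 0], [0, 0, 0.006]],
  [0.6, [-46.3, -10, 0], [0, 0, 0.006]],
  [0.6, [-46.3, -9.7, 0], [0, 0, 0.006]],
  [0.6, [-46.4, -9.4, 0], [0, 0, 0.006]],
  [0.6, [-46.4, -9.1, 0], [0, 0, 0.006]],
  [0.6, [-46.5, -8.9, 0], [0, 0, 0.006]],
  [0.6, [-46.5, -8.6, 0], [0, 0, 0.006]],
  [0.6, [-46.6, -8.3, 0], [0, 0, 0.006]],
])

```text
time_s: 32.0
ee_pos: [0.5115, -0.2216, 0.152]
eef_rot: [-3.14, -0.001, 1.546]
force: [0.2, 0.3, -3.8]
grip_width: 0.06
grip_force: 40.0
```

Call:
carry_out([
  [0.6, [-46.6, -8, 0], [0, 0, 0.006]],
  [0.6, [-46.7, -7.8, 0], [0, 0, 0.006]],
  [0.6, [-46.7, -7.5, 0], [0, 0, 0.006]],
  [0.6, [-46.8, -7.2, 0], [0, 0, 0.006]],
  [0.6, [-46.8, -6.9, 0], [0, 0, 0.006]],
  [0.6, [0, 0, 0], [0, 0, 0]],
  [0.6, [0, 0, 0], [0, 0, 0]],
])

```text
time_s: 32.88
ee_pos: [0.4663, -0.4517, 0.1521]
eef_rot: [-3.14, -0.002, 1.516]
force: [0.7, -0.3, -4.0]
grip_width: 0.0596
grip_force: 40.0
```

```bash
python3 m3.py pics/w6.png Z; python3 plan.py .4728 -.3616 .0700 1.516
```

```text
tcp [ 0.4666 -0.4514  0.1525] cam [ 0.4715 -0.3732  0.3319]
Z 5305 [(np.float64(0.029), [0.4733, -0.362, 1.5072])] [(np.float64(0.015), [0.4732, -0.362, 1.5116, 0.0144])]
{'time_s': 32.925, 'ee_pos': [0.4666, -0.4514, 0.1525], 'eef_rot': [-3.1405, -0.0013, 1.5165], 'qpos': [-0.8253, 0.5655, 1.2691, 0.0002, 1.3087, -0.7711], 'force': [0.2346, -0.0481, -4.1721], 'grip_width': 0.0596, 'grip_force': 39.9988}
yaw 1.5165 dp [  6.2  89.8 -82.5] turn -0.001 rows 3
[[np.float64(30.0), np.float64(0.4), np.float64(27.5)], [0, 0, np.float64(0.0002)]]
[[np.float64(30.0), np.float64(0.4), np.float64(27.5)], [0, 0, np.float64(0.0002)]]
[[np.float64(30.0), np.float64(0.4), np.float64(27.5)], [0, 0, np.float64(0.0002)]]
```

View pics/w6.png

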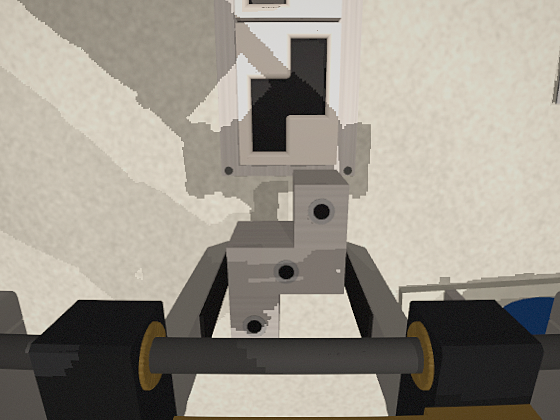

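The Z pocket is at (290,95) and the held Z has the same orientation at (287,260). The seat is at (0.473, -0.362).

Call:
carry_out([
  [0.6, [30, 0.6, 20], [0, 0, 0]],
  [0.6, [30, 0.6, 25], [0, 0, 0]],
  [0.6, [29.8, 0.5, 25], [0, 0, 0]],
  [0.6, [0, 0, 10], [0, 0, 0]],
  [0.6, [0, 0, 4], [0, 0, 0]],
  [0.6, [0, 0, 0], [0, 0, 0]],
  [0.6, [0, 0, 0], [0, 0, 0]],
])

```text
time_s: 33.8
ee_pos: [0.4733, -0.3635, 0.0702]
eef_rot: [3.141, 0.001, 1.515]
force: [0.4, -0.2, -5.0]
grip_width: 0.0595
grip_force: 40.0
```

```bash
python3 plan.py .4732 -.3618 .0366 1.516
```

```text
{'time_s': 33.8, 'ee_pos': [0.4733, -0.3635, 0.0702], 'eef_rot': [3.1407, 0.0007, 1.5153], 'qpos': [-0.7163, 0.5402, 1.514, -0.0001, 1.0863, -0.6608], 'force': [0.4093, -0.1577, -5.021], 'grip_width': 0.0595, 'grip_force': 39.9988}
yaw 1.5153 dp [ -0.1   1.7 -33.6] turn 0.001 rows 1
[[np.float64(1.7), np.float64(-0.2), np.float64(33.6)], [0, 0, np.float64(-0.0007)]]
```

Call:
carry_out([
  [0.6, [1.5, 0, 10], [0, 0, 0]],
  [0.6, [0, 0, 7], [0, 0, 0]],
  [0.6, [0, 0, 4], [0, 0, 0]],
  [0.6, [0, 0, 3], [0, 0, 0]],
  [0.6, [0, 0, 2], [0, 0, 0]],
  [0.6, [0, 0, 2], [0, 0, 0]],
  [0.6, [0, 0, 2], [0, 0, 0]],
  [0.6, [0, 0, 1.5], [0, 0, 0]],
  [0.6, [0, 0, 0], [0, 0, 0]],
])

```text
time_s: 34.92
ee_pos: [0.4732, -0.3614, 0.038]
eef_rot: [-3.141, -0.0, 1.516]
force: [0.4, -0.2, -3.5]
grip_width: 0.0597
grip_force: 40.0
```

Call:
carry_out([
  [0.6, [0, 0, 1], [0, 0, 0]],
  [0.6, [0, 0, 1], [0, 0, 0]],
  [0.6, [0, 0, 0], [0, 0, 0]],
])

```text
time_s: 35.3
ee_pos: [0.4733, -0.3615, 0.0365]
eef_rot: [3.141, 0.0, 1.516]
force: [-2.9, 1.5, 3.7]
grip_width: 0.0598
grip_force: 40.0
```

Seated at the predicted height. Release, rise and back off so the cameras get a clear view.

Call:
carry_out([
  [0.25, [0, 0, 0], [0, 0, 0]],
  [0.25, [0, 0, 0], [0, 0, 0]],
  [0.25, [0, 0, -10], [0, 0, 0]],
  [0.25, [0, 0, -40], [0, 0, 0]],
  [0.25, [0, 0, -55], [0, 0, 0]],
  [0.25, [0, 0, -50], [0, 0, 0]],
  [0.25, [10, -30, -10], [0, 0, 0]],
  [0.25, [0, 0, 0], [0, 0, 0]],
  [0.25, [0, 0, 0], [0, 0, 0]],
])

```text
time_s: 36.42
ee_pos: [0.4441, -0.3499, 0.2012]
eef_rot: [3.141, 0.0, 1.516]
force: [1.2, -0.2, -0.1]
grip_width: 0.0702
grip_force: 0.0
```

```bash
python3 - <<'E'
from fit import *
cs={n:ctrl.camera(n) for n in("scene","side","wrist")}
for k in cs: cv2.imwrite(f"pics/end_{k}.png",cs[k]["img"])
cv2.imwrite("pics/endc.png",np.hstack([cv2.resize(cs["side"]["img"][220:420,200:420],(396,360)),cv2.resize(cs["wrist"]["img"][:300,100:430],(396,360))]))
for n,p in {"part_L_c":(.4865,-.1216,.01),"part_T_c":(.4793,-.2419,.01),"part_Z_c":(.4732,-.3618,.01)}.items():
  for k,c in cs.items():
    R=ctrl.outline_of(n,k);t=proj(c,[(p[0],p[1],.032)])[0]
    if R:
      r=min(R,key=lambda r:np.hypot(*(np.argwhere(r["region"]).mean(0)[::-1]-t)));print(n,k,fit([(c,r["region"])],prism,P[n],p,.044,[1.516],False))
for n in("bar_c","jar_c","other_hand_c"):print(n,[np.round(r["at"],3) for r in ctrl.place_of(n,"scene")[:1]])
E
```

```text
part_L_c scene [(np.float64(0.129), [0.4839, -0.1212, 1.57])]
part_L_c side [(np.float64(0.721), [0.4758, -0.1105, 1.1031])]
part_L_c wrist [(np.float64(1.0), [0.4865, -0.1216, 1.516])]
part_T_c scene [(np.float64(0.066), [0.4777, -0.2422, 1.5092])]
part_T_c side [(np.float64(0.52), [0.48, -0.2464, 1.5433])]
part_T_c wrist [(np.float64(0.031), [0.4802, -0.2428, 1.5135])]
part_Z_c scene [(np.float64(0.076), [0.4707, -0.3613, 1.5203])]
part_Z_c side [(np.float64(0.041), [0.4745, -0.3613, 1.5192])]
part_Z_c wrist [(np.float64(0.025), [0.4735, -0.3617, 1.5162])]
bar_c [array([0.6  , 0.124, 0.027])]
jar_c [array([0.608, 0.36 , 0.039])]
other_hand_c [array([ 0.48 , -0.246,  0.03 ])]
```

View pics/endc.png

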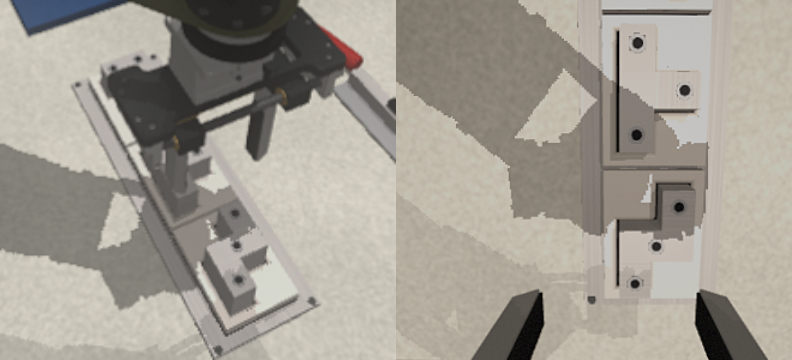

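The crop shows T (660,90) and Z (660,240) flush in their pockets with thin, even gaps. L settled at its predicted seat height with firm contact. Handing in.

```bash
python3 -c "
from station import ctrl
print(ctrl.hand_in())"
```

```text
the job is handed in; nothing more can be done
None
```

The job is handed in at about 36 s, but no verdict came back: the bar is on the pad and L, T and Z are set in their own nests (T and Z confirmed by close camera views, L by contact at its expected seat height and a rougher scene-camera fit).

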